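# Switch on the waste disposer at its guarded switch

### The arm

A 6-joint arm with a two-finger parallel gripper is mounted at the origin on a cart in front of the work surface, level with it; the furniture and walls round the work are solid. World frame = base frame: x ahead of the robot, y to its left, z up, the work surface at z = 0. Lengths are in m, angles in rad, forces in N, time in s.
With the tool pointing down it reaches from about 0.35 to 0.975 m from the base axis. Payload 4.9 kg.
Tool frame: the origin (TCP) lies on the mounting face of the last link; the fingertips stand 173 mm ahead of it and the grasp point (between the pads) lies ctrl.pinch_z ahead of it (ctrl.pinch_z is the distance from the TCP to the grasp point, in m); z points along the fingers, y is the line along which they close (so a half turn about z gives the same grasp; the last joint's range is limited). The gripper opens to 85 mm and grips with 20 to 120 N. Pads are 22 mm wide; open, the fingers measure 114 mm over their backs; the gripper's body (76 mm by 85 mm) begins 54 mm behind the grasp point. The pads swing forward as they close: fully open they stand 13 mm farther back than shut.
Start: joints at [-1.232, 0.053, 1.613, -0, 1.476, -0.119], TCP at [0.276, -0.561, 0.405] pointing down, gripper open.
Joint ranges: [-3.01, 3.01], [-1.01, 2.22], [0.06, 2.58], [-1.02, 4.17], [0.09, 2.62], [-3.14, 3.14]. Speed limits (rad/s): [2.57, 2.57, 3.14, 3.14, 3.14, 3.14].

### API

Orientations are given as a rotation vector (axis times angle).
In Python, from station import telemetry, eyes, ctrl gives the robot as it stands.
- The arm moves only by the tool apply_moves, never from a script. Its argument "plan" is a list of rows, each a list of 5 numbers: the finger opening in m, from 0 to 0.0854, then the shift along the tool's x, y, z in m, then the turn about the tool's z in rad. In form: [[jaw, x, y, z, roll], ...]. A call has 1 to 12 rows; each row is the pose to reach, as a shift and turn from the pose commanded when the call began, along the tool's axes at that moment; what a row does not reach only later rows make up. A row lasts 1/12 s, in which the tool goes at most 41.7 mm and 7.16 degrees, less where a joint would pass 70% of its speed; a pose out of reach is approached as far as the arm can. A call with a gripper value outside its range is refused whole. The fingers move at their own pace and stop on an object; "newtons" is the grip in N (left out, the last holds). Time passes only in rows, so rows that repeat a pose let the fingers close. It gives the time, the measured TCP pose, the force, the opening and the grip force at its end, in the units of the state.
- telemetry.get_obs(): the state, without advancing time (a new reading comes with each control period).
- eyes.get_image(name): name is "side" or "top"; returns a dict with "img" (420x560x3 uint8, blue, green, red), "range_z" (420x560 float32, m along the optical axis (not along the pixel's ray), 0 where there is no reading), "K" (3x3 intrinsics, pixels), "pose" (4x4, takes a point from camera to world coordinates). Camera axes: x right, y down, z forward; pixel columns grow to the right and rows downward; lengths in m; the calibration is good to about 2 mm. A picture is of the moment at which its call begins.
- ctrl.finish_job(): hands the job in; it is judged then, once.
Trained networks look in a picture, given as the dict that the camera call returned (one of the last four; its "shot" number tells which), for a name from the list of things; names that differ only in an ending like _2 or _b are one class to them, and where a whole thing is asked for, a point or a joint stands for the part that bears it (a point fixed in the world has none). Each returns a list of dicts, best first, with "confidence" (0 to 1); they miss things now and then, are a little off and sometimes report something else, mostly with a low value. They report only what shows in the picture. A call takes as long as a camera call.
- eyes.search_frame(thing, picture): "box" ([left, top, right, bottom] in pixels, round what is visible of it).
- eyes.outline_of(thing, picture): "region" (420x560 bool, what is visible of it) and "box" ([left, top, right, bottom] in pixels, round what is visible of it).
- eyes.tip_of(thing, picture): "point" ([column, row] in pixels: a listed point, or the origin of a listed thing).
The state is a dict: "t": time; "q": joint angles; "dq": joint speeds; "effort": joint torques, N m; "tool_pos": TCP position; "tool_rot": TCP orientation; "contact_force": force on the tool from outside, world axes, zero at the start; "wrist_torque": the same for the moment, N m; "opening": finger opening in m; "grip_force": force on a finger pad.
Only numpy, scipy, OpenCV 4.12 (cv2) and the standard library are available. Lean on these libraries where they do the work, as an engineer would, in place of code of your own. Each camera call takes 0.05 s, during which the arm holds its last target. There are 200 camera calls.

### The job

Switch on the waste disposer: with a finger, lift the hinged red guard of its switch box well up, push the toggle beneath it fully over towards the hinge while the guard rests up on the finger, then draw the finger out and let the guard drop shut. Only push and lift gently with the fingers, pick nothing up, and leave the switch box with the yellow guard and everything else on the worktop where and as it is.

Things in the scene. Friction and masses are not known exactly. Their poses are not given: they have to be found in the camera images.
- red_box: grey switch box with a red guard, fixed to the worktop: base 104 (its x) by 92 (its y) by 30 mm high. Origin: centre of the underside. Its x axis points from the open front edge, with the lip, towards the hinge; its front is turned roughly to the robot. In its frame (mm): hinge axis along y at x=36, z=60, held by two posts at y=+-39 (66 mm clear between them, up to z=65); base top at z=30; toggle pivot at x=-5, y=0, z=30
- red_lip (a point): middle of the free edge of the red guard's flared lip. Closed, it lies at x=-57, z=74 mm of the box frame. The guard is a 66 mm wide, 4 mm thick plate whose underside, level when closed, lies at z=60 mm from x=36 (hinge) to x=-44; from there the lip flares up and forward at 41 degrees to its free edge. Side cheeks 3 mm thick reach 8 mm below the plate; below the front edge is an open gap 30 mm high down to the base top
- red_guard (a joint): angle of the red guard about its hinge, rad: 0 closed (plate level), grows as the lip rises, stop at 1.3. Light (about 70 g), of smooth slippery plastic, no spring and no catch: it falls shut from any angle as soon as nothing holds it up
- red_toggle (a joint): toggle under the red guard, rad: 0 off (leaning 0.45 rad towards the lip), 0.9 on (leaning 0.45 rad towards the hinge); it stays where it is left and takes about 2 N at its tip. It does not touch the closed guard in either position
- red_toggle_tip (a point): 3 mm below the top end of the steel toggle lever under the red guard, on its axis, 27 mm from the pivot; the lever is 30 mm long and 11 mm thick near the end. Off, this point lies at x=-17, z=54 mm of the box frame; on, at x=7, z=54
- yellow_box: grey switch box with a yellow guard, fixed to the worktop: base 104 (its x) by 92 (its y) by 30 mm high. Origin: centre of the underside. Its x axis points from the open front edge, with the lip, towards the hinge; its front is turned roughly to the robot. In its frame (mm): hinge axis along y at x=36, z=60, held by two posts at y=+-39 (66 mm clear between them, up to z=65); base top at z=30; toggle pivot at x=-5, y=0, z=30
- yellow_lip (a point): middle of the free edge of the yellow guard's flared lip. Closed, it lies at x=-57, z=74 mm of the box frame. The guard is a 66 mm wide, 4 mm thick plate whose underside, level when closed, lies at z=60 mm from x=36 (hinge) to x=-44; from there the lip flares up and forward at 41 degrees to its free edge. Side cheeks 3 mm thick reach 8 mm below the plate; below the front edge is an open gap 30 mm high down to the base top
- yellow_guard (a joint): angle of the yellow guard about its hinge, rad: 0 closed (plate level), grows as the lip rises, stop at 1.3. Light (about 70 g), of smooth slippery plastic, no spring and no catch: it falls shut from any angle as soon as nothing holds it up
- yellow_toggle (a joint): toggle under the yellow guard, rad: 0 off (leaning 0.45 rad towards the lip), 0.9 on (leaning 0.45 rad towards the hinge); it stays where it is left and takes about 2 N at its tip. It does not touch the closed guard in either position
- yellow_toggle_tip (a point): 3 mm below the top end of the steel toggle lever under the yellow guard, on its axis, 27 mm from the pivot; the lever is 30 mm long and 11 mm thick near the end. Off, this point lies at x=-17, z=54 mm of the box frame; on, at x=7, z=54
- cup: small dark grey and cream espresso cup, 60x84x53 mm; bystander, loose. Origin: centre of the underside
- spoon: steel teaspoon lying flat, 130x26x11 mm; bystander, loose. Origin: centre of the underside
- glass: clear glass tumbler, 81 mm across, 91 mm high; bystander, loose. Origin: centre of the underside
- tamper: coffee tamper with a wooden handle, 53 mm across, 82 mm high; bystander, loose. Origin: centre of the underside
- spice_jar: glass spice jar with a black cap, 40 mm across, 105 mm high; bystander, loose. Origin: centre of the underside
- sugar: tall white and green sugar carton, 38x49x130 mm; bystander, loose. Origin: centre of the underside
- candle: candle in a glass jar, 86 mm across, 75 mm high; bystander, loose. Origin: centre of the underside

How it is judged:
By the outcome, as a careful person would: the job done as asked, in the order asked, and still so for the second after the job is handed in, with the robot touching nothing.
It also fails if it takes over 40 s, if anything falls off the work surface, if the arm or the gripper's body presses on something with over 40 N, if the wrist force passes 120 N, or if a joint passes its speed limit or range.

## Working session

There is one attempt and no reset: what is moved stays moved. The work goes in short steps, Python scripts to look and compute and a tool call to move; the robot and the scene stay as the last step left them, time stands still between calls to the robot, and variables do not carry over. Pictures are saved under pics/ and viewed, at most 10 in all, crops included, and the job is handed in when it is done.

Besides the shell and the picture viewer there is one more tool, called after ">>>" as name(argument=value, ...) on one line, values as JSON. apply_moves: Moves the arm, as the interface text tells. Its arguments: {"type":"object","properties":{"plan":{"type":"array","items":{"type":"array","items":{"type":"number"}}},"newtons":{"type":"number"}},"required":["plan"]}

```bash
mkdir -p pics; ls
cat > h.py <<'E'
import numpy as np, cv2
from scipy.spatial.transform import Rotation as R
from station import telemetry, eyes, ctrl
def pix(p,d,z=None):
    u,v=p; K=d["K"]; z=z or np.median(d["range_z"][int(v)-1:int(v)+2,int(u)-1:int(u)+2])
    c=np.array([(u-K[0,2])*z/K[0,0],(v-K[1,2])*z/K[1,1],z,1]); return (d["pose"]@c)[:3]
def proj(w,d):
    c=np.linalg.inv(d["pose"])@np.append(w,1); q=d["K"]@c[:3]; return q[:2]/q[2]
def cloud(d,m):
    v,u=np.nonzero(m&(d["range_z"]>0)); z=d["range_z"][v,u];K=d["K"]
    c=np.stack([(u-K[0,2])*z/K[0,0],(v-K[1,2])*z/K[1,1],z,np.ones_like(z)]); return (d["pose"]@c)[:3].T
E
cat > a.py <<'E'
from h import *
o=telemetry.get_obs(); print(o["t"],o["tool_pos"],o["tool_rot"],ctrl.pinch_z,o["opening"])
for n in("side","top"):
    d=eyes.get_image(n); cv2.imwrite(f"pics/{n}0.png",d["img"]); np.savez(f"{n}0.npz",**d)
    print(n,d["pose"].round(3).tolist(),d["K"].round(0).tolist())
    for t in("red_box","yellow_box","red_guard","cup","spoon","glass","tamper","spice_jar","sugar","candle"):
        r=eyes.outline_of(t,d)
        if r and r[0]["confidence"]>.3:
            c=cloud(d,r[0]["region"]); print(t,round(r[0]["confidence"],2),np.round(r[0]["box"]),np.percentile(c,[3,50,97],axis=0).round(3).tolist())
    for t in("red_lip","red_box","red_toggle_tip","yellow_lip","yellow_box"):
        r=eyes.tip_of(t,d)
        if r: print("tip",t,round(r[0]["confidence"],2),np.round(r[0]["point"],1),pix(r[0]["point"],d).round(3))
E
python3 a.py
```

```text
pics
0.0 [ 0.27615374 -0.56038621  0.40348909] [-3.05771074e+00 -7.12419641e-01  2.93166781e-04] 0.1547 0.08562812254538119
side [[-0.854, -0.311, 0.417, 0.041], [-0.519, 0.544, -0.659, 0.92], [-0.022, -0.779, -0.626, 0.861], [0.0, 0.0, 0.0, 1.0]] [[428.0, 0.0, 274.0], [0.0, 428.0, 210.0], [0.0, 0.0, 1.0]]
red_box 0.97 [277. 187. 317. 223.] [[0.49, -0.054, 0.007], [0.531, -0.0, 0.032], [0.581, 0.023, 0.066]]
yellow_box 0.78 [321. 148. 354. 177.] [[0.487, -0.35, 0.002], [0.531, -0.291, 0.031], [0.579, -0.269, 0.067]]
red_guard 0.97 [284. 189. 321. 211.] [[0.488, -0.061, 0.03], [0.536, -0.017, 0.062], [0.579, 0.014, 0.071]]
cup 0.8 [268. 162. 277. 182.] [[0.681, -0.154, 0.009], [0.707, -0.121, 0.035], [0.736, -0.097, 0.05]]
spoon 0.44 [351. 196. 369. 213.] [[0.372, -0.213, -0.001], [0.384, -0.135, 0.003], [0.395, -0.104, 0.01]]
glass 0.74 [231. 166. 259. 202.] [[0.7, -0.057, 0.0], [0.733, -0.005, 0.059], [0.776, 0.02, 0.089]]
tamper 0.77 [284. 249. 309. 277.] [[0.4, 0.192, -0.001], [0.419, 0.223, 0.018], [0.449, 0.239, 0.08]]
spice_jar 0.67 [266. 269. 288. 314.] [[0.388, 0.303, -0.0], 
[... 1232 characters left out ...]
 -0.051, 0.007], [0.751, -0.017, 0.04], [0.774, 0.018, 0.09]]
tamper 0.65 [216. 223. 235. 242.] [[0.4, 0.19, 0.001], [0.419, 0.208, 0.019], [0.447, 0.227, 0.082]]
spice_jar 0.63 [174. 201. 194. 227.] [[0.386, 0.315, 0.016], [0.402, 0.325, 0.099], [0.422, 0.349, 0.109]]
sugar 0.87 [397. 211. 424. 229.] [[0.705, -0.275, 0.009], [0.721, -0.248, 0.105], [0.745, -0.227, 0.128]]
candle 0.65 [129. 167. 159. 203.] [[0.385, 0.465, 0.013], [0.426, 0.515, 0.026], [0.463, 0.548, 0.076]]
tip red_lip 0.65 [303.7 253.4] [ 0.49  -0.024  0.026]
tip red_box 0.9 [311.1 237.4] [ 0.536 -0.021  0.062]
tip yellow_lip 0.79 [393.2 302.1] [ 0.488 -0.31   0.069]
tip yellow_box 0.84 [396.7 288. ] [ 0.531 -0.303  0.061]
```

```bash
cat > b.py <<'E'
from h import *
M=R.from_rotvec(telemetry.get_obs()["tool_rot"]).as_matrix(); print(M.round(3).tolist())
P=[]
for n in("side","top"):
    d=dict(np.load(f"{n}0.npz")); 
    c=cloud(d,np.ones((420,560),bool)); i=d["img"].reshape(-1,3)[(d["range_z"]>0).ravel()].astype(int)
    near=(abs(c[:,0]-.53)<.09)&(abs(c[:,1]+.023)<.09)
    red=near&(i[:,2]>i[:,1]*1.6)&(i[:,2]>i[:,0]*1.6)&(c[:,2]>.05)
    al=near&(c[:,2]>.01)&(c[:,2]<.09)
    for nm,m in(("red",red),("redplate",red&(c[:,2]<.068)),("all",al)):
        q=c[m][:,:2].astype(np.float32)*1000; r=cv2.minAreaRect(q); print(n,nm,m.sum(),np.round(r[0],1),np.round(r[1],1),round(r[2],1),"z",np.percentile(c[m][:,2],[5,50,95]).round(3))
a=cv2.imread("pics/top0.png")[170:340,200:430]; b=cv2.imread("pics/side0.png")[120:250,240:400]
a=cv2.resize(a,None,fx=2.6,fy=2.6,interpolation=2)[:440,:]; cv2.imwrite("pics/t.png",a)
E
python3 b.py
```

```text
[[0.897, 0.442, -0.0], [0.442, -0.897, -0.0], [-0.0, -0.0, -1.0]]
side red 434 [532.4 -25.8] [101.1  86.1] 2.8 z [0.06  0.063 0.069]
side redplate 410 [537.9 -25.5] [90.1 86.1] 2.8 z [0.059 0.063 0.065]
side all 973 [537.6 -21.1] [ 94.3 107.4] 88.6 z [0.015 0.05  0.066]
top red 756 [531.1 -22.9] [72.  99.3] 88.0 z [0.059 0.064 0.072]
top redplate 651 [533.5 -22.4] [72.  94.9] 86.9 z [0.059 0.063 0.067]
top all 1052 [537.1 -22.7] [ 91.9 110.7] 89.0 z [0.024 0.062 0.07 ]
```

View pics/side0.png

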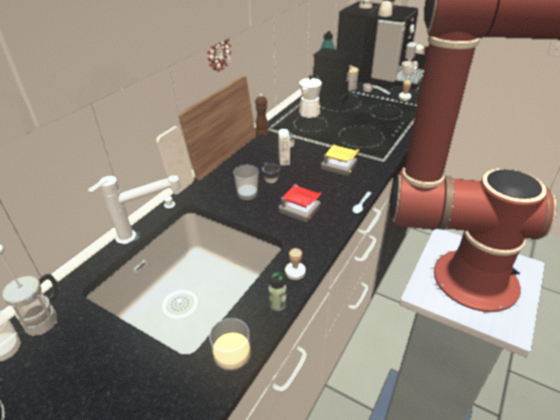

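View pics/t.png

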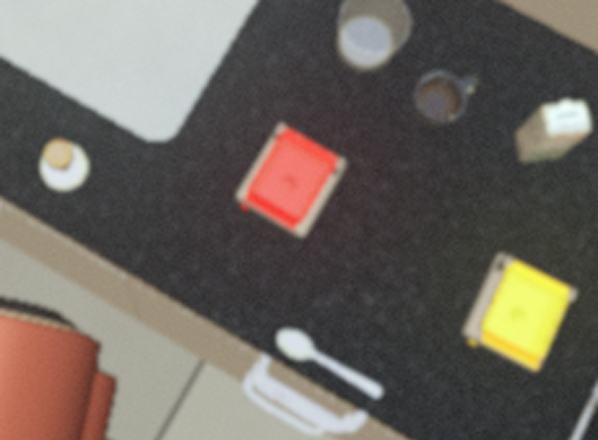

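>>> apply_moves(plan=[[0.0854,0.34,-0.433,0.05,-1.112],[0.0854,0.34,-0.433,0.05,-1.112],[0.0854,0.34,-0.433,0.05,-1.112],[0.0854,0.34,-0.433,0.05,-1.112],[0.0854,0.34,-0.433,0.05,-1.112],[0.0854,0.34,-0.433,0.05,-1.112],[0.0854,0.34,-0.433,0.05,-1.112],[0.0854,0.34,-0.433,0.05,-1.112],[0.0854,0.34,-0.433,0.05,-1.112],[0.0854,0.34,-0.433,0.05,-1.112],[0.0854,0.34,-0.433,0.05,-1.112],[0.0854,0.34,-0.433,0.05,-1.112]])

```text
t: 2.6
tool_pos: [0.3787, -0.0715, 0.3598]
tool_rot: [2.222, 2.218, 0.001]
contact_force: [0.5, 0.0, 0.5]
opening: 0.0857
grip_force: 0.0
```

>>> apply_moves(plan=[[0.0854,0.03,0.005,0.035,0],[0.0854,0.046,0.008,0.07,0],[0.0854,0.046,0.008,0.07,0],[0.0854,0.046,0.008,0.07,0]])

```text
t: 2.93
tool_pos: [0.3861, -0.0265, 0.2874]
tool_rot: [-2.217, -2.22, 0.004]
contact_force: [0.4, -0.0, 0.2]
opening: 0.0856
grip_force: 0.0
```

```bash
cat > c.py <<'E'
from h import *
import sys
o=telemetry.get_obs(); p=o["tool_pos"]; print(o["t"],p.round(4),o["tool_rot"].round(3),o["contact_force"].round(1))
ims=[]
for n in("side","top"):
    d=eyes.get_image(n); np.savez(f"{n}1.npz",**d)
    c=cloud(d,np.ones((420,560),bool)); m=(abs(c[:,0]-p[0])<.12)&(abs(c[:,1]-p[1])<.08)&(c[:,2]<p[2]-.03)&(c[:,2]>.085)
    q=c[m]
    for z0 in np.arange(p[2]-.18,p[2]-.03,.012):
        s=q[(q[:,2]>=z0)&(q[:,2]<z0+.012)]
        if len(s): print(n,"tip+%.0f"%((z0+.006-p[2]+.173)*1e3),len(s),"dx",((s[:,0].min()-p[0])*1e3).round(0),((s[:,0].max()-p[0])*1e3).round(0),"dy",((s[:,1].min()-p[1])*1e3).round(0),((s[:,1].max()-p[1])*1e3).round(0))
    u,v=proj([.5,p[1],.12],d).astype(int); s=d["img"][max(0,v-75):v+75,max(0,u-75):u+75]; ims.append(cv2.resize(s,(400,400),interpolation=2))
cv2.imwrite(sys.argv[1],np.hstack(ims))
E
python3 c.py pics/c1.png
```

```text
2.9333 [ 0.3861 -0.0265  0.2874] [-2.217 -2.22   0.004] [ 0.4 -0.   0.2]
side tip+11 8 dx -50.0 47.0 dy -9.0 10.0
side tip+23 38 dx -57.0 55.0 dy -8.0 12.0
side tip+35 46 dx -58.0 53.0 dy -11.0 14.0
side tip+47 43 dx -58.0 54.0 dy -9.0 12.0
side tip+59 95 dx -74.0 71.0 dy -12.0 15.0
side tip+71 138 dx -75.0 73.0 dy -14.0 19.0
side tip+83 156 dx -73.0 71.0 dy -18.0 19.0
side tip+95 149 dx -73.0 69.0 dy -8.0 21.0
side tip+107 204 dx -69.0 68.0 dy -8.0 23.0
side tip+119 97 dx -68.0 65.0 dy -14.0 14.0
side tip+131 79 dx -38.0 27.0 dy -10.0 40.0
side tip+143 56 dx -38.0 28.0 dy -3.0 39.0
top tip+59 5 dx -54.0 -46.0 dy -14.0 -4.0
top tip+71 28 dx -76.0 -42.0 dy -16.0 13.0
top tip+83 38 dx -74.0 -31.0 dy -18.0 16.0
top tip+95 13 dx -72.0 -33.0 dy -13.0 14.0
top tip+107 17 dx -71.0 -42.0 dy -13.0 10.0
top tip+119 86 dx -69.0 -36.0 dy -12.0 11.0
top tip+131 8 dx -64.0 -34.0 dy -17.0 9.0
top tip+143 7 dx -38.0 -27.0 dy -22.0 26.0
```

View pics/c1.png

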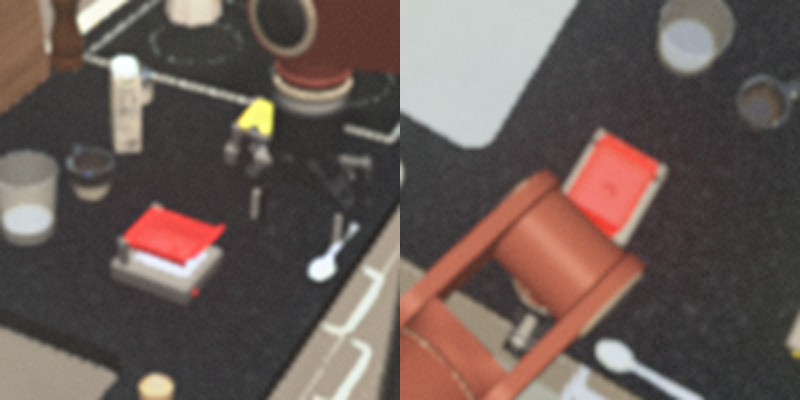

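>>> apply_moves(plan=[[0.045,0,0,0,0],[0.045,0,0,0,0],[0.045,0,0,0,0],[0.045,0,0,0,0],[0.045,0,0,0,0],[0.045,0,0,0,0]])

```text
t: 3.53
tool_pos: [0.3871, -0.0276, 0.2897]
tool_rot: [2.223, 2.219, 0.0]
contact_force: [-0.1, 0.7, 0.0]
opening: 0.0449
grip_force: 0.0
```

```bash
sed -i 's/,.012):/,.006):/; s/z0+.012/z0+.006/; s/z0+.006-p/z0+.003-p/' c.py; python3 c.py pics/c2.png | grep -v top
python3 - <<'E'
import cv2
from h import *
d=dict(np.load("side1.npz")); p=[.386,-.0265,.18]; u,v=proj(p,d).astype(int); cv2.imwrite("pics/c2b.png",cv2.resize(d["img"][v-50:v+50,u-50:u+50],(600,600),interpolation=2))
E
```

```text
3.5333 [ 0.3871 -0.0276  0.2897] [2.223 2.219 0.   ] [-0.1  0.7  0. ]
side tip+2 7 dx -30.0 22.0 dy -2.0 10.0
side tip+8 17 dx -30.0 35.0 dy -8.0 14.0
side tip+14 23 dx -36.0 36.0 dy -10.0 11.0
side tip+20 21 dx -37.0 36.0 dy -8.0 9.0
side tip+26 21 dx -37.0 36.0 dy -12.0 13.0
side tip+32 25 dx -36.0 33.0 dy -13.0 13.0
side tip+38 21 dx -37.0 34.0 dy -9.0 11.0
side tip+44 22 dx -42.0 51.0 dy -13.0 14.0
side tip+50 51 dx -54.0 52.0 dy -11.0 14.0
side tip+56 68 dx -55.0 55.0 dy -15.0 15.0
side tip+62 36 dx -57.0 55.0 dy -16.0 17.0
side tip+68 57 dx -59.0 59.0 dy -18.0 18.0
side tip+74 61 dx -61.0 58.0 dy -14.0 20.0
side tip+80 56 dx -63.0 64.0 dy -3.0 22.0
side tip+86 60 dx -64.0 64.0 dy -4.0 18.0
side tip+92 70 dx -65.0 64.0 dy -1.0 21.0
side tip+98 94 dx -67.0 66.0 dy -12.0 22.0
side tip+104 132 dx -67.0 64.0 dy -14.0 22.0
side tip+110 60 dx -52.0 46.0 dy -8.0 19.0
side tip+116 24 dx -41.0 37.0 dy -5.0 15.0
side tip+122 11 dx -37.0 36.0 dy -3.0 31.0
side tip+128 27 dx -38.0 34.0 dy -2.0 37.0
side tip+134 54 dx -38.0 26.0 dy -11.0 38.0
side tip+140 57 dx -37.0 28.0 dy -1.0 39.0
```

View pics/c2b.png

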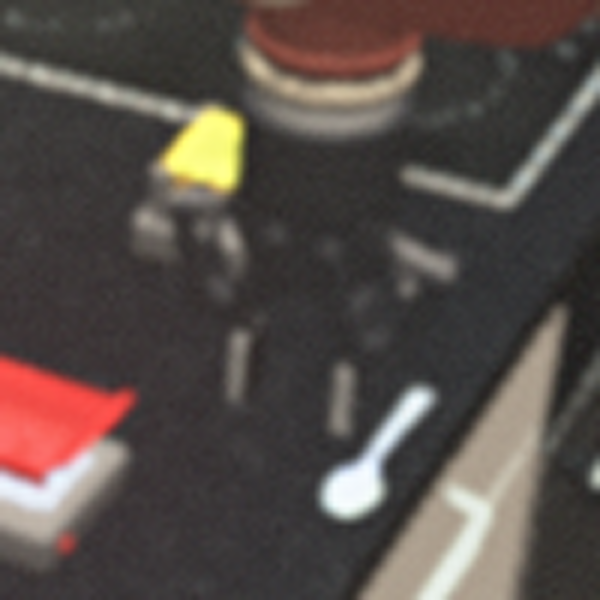

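>>> apply_moves(plan=[[0.0854,0.005,-0.003,0.0,0],[0.0854,0.005,-0.003,0.03,0],[0.0854,0.005,-0.003,0.06,0],[0.0854,0.005,-0.003,0.09,0],[0.0854,0.005,-0.003,0.113,0],[0.0854,0.005,0.005,0.113,0],[0.0854,0.005,0.015,0.113,0],[0.0854,0.005,0.015,0.113,0]])

```text
t: 4.3
tool_pos: [0.4028, -0.0222, 0.1763]
tool_rot: [-2.222, -2.221, -0.0]
contact_force: [-0.2, 0.1, -0.1]
opening: 0.0854
grip_force: 0.0
```

```bash
cat > g.py <<'E'
from h import *
import sys
o=telemetry.get_obs(); p=o["tool_pos"]; print(o["t"],p.round(4),o["contact_force"].round(1))
d=eyes.get_image("side"); np.savez("side2.npz",**d)
r=eyes.tip_of("red_lip",d)
for x in r[:2]: print("lip",round(x["confidence"],2),np.round(x["point"],1),pix(x["point"],d).round(3))
i=d["img"].astype(int); c=cloud(d,(i[...,2]>1.6*i[...,1])&(i[...,2]>1.6*i[...,0])&(i[...,2]>110))
c=c[(abs(c[:,0]-.54)<.09)&(abs(c[:,1]+.022)<.06)&(c[:,2]>.05)]
print(len(c)); 
for a in np.arange(.47,.60,.01):
    s=c[(c[:,0]>=a)&(c[:,0]<a+.01)]
    if len(s)>2: print("x%.3f z%.3f"%(a+.005,np.median(s[:,2])),end="; ")
u,v=proj([.5,-.022,.1],d).astype(int); cv2.imwrite(sys.argv[1],cv2.resize(d["img"][v-50:v+50,u-50:u+50],(600,600),interpolation=2))
E
python3 g.py pics/g1.png
```

```text
4.3 [ 0.4028 -0.0222  0.1763] [-0.2  0.1 -0.1]
lip 0.74 [317.2 195.8] [ 0.489 -0.04   0.069]
lip 0.42 [362.5 206. ] [ 0.335 -0.013  0.108]
432
x0.485 z0.073; x0.495 z0.065; x0.505 z0.062; x0.515 z0.063; x0.525 z0.062; x0.535 z0.063; x0.545 z0.062; x0.555 z0.062; x0.565 z0.062; x0.575 z0.063;
```

View pics/g1.png

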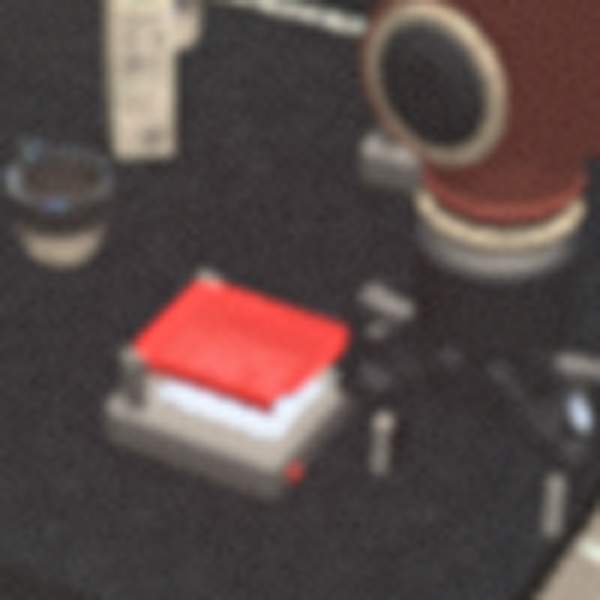

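>>> apply_moves(plan=[[0.0854,0,0.005,0.0,0],[0.0854,0,0.008,-0.004,0],[0.0854,0,0.01,-0.01,0],[0.0854,0,0.012,-0.016,0],[0.0854,0,0.015,-0.022,0],[0.0854,0,0.019,-0.028,0],[0.0854,0,0.019,-0.028,0]])

```text
t: 4.98
tool_pos: [0.4226, -0.0227, 0.2068]
tool_rot: [2.22, 2.217, 0.004]
contact_force: [-0.6, 0.5, 0.2]
opening: 0.0854
grip_force: 0.0
```

```bash
python3 g.py pics/g2.png
```

```text
4.9833 [ 0.4226 -0.0227  0.2068] [-0.6  0.5  0.2]
lip 0.82 [310.2 189. ] [ 0.511 -0.033  0.092]
288
x0.495 z0.107; x0.505 z0.093; x0.515 z0.089; x0.525 z0.085; x0.535 z0.082; x0.545 z0.077; x0.555 z0.073; x0.565 z0.069; x0.575 z0.064;
```

>>> apply_moves(plan=[[0.0854,0,0.006,0.0,0],[0.0854,0,0.012,0,0],[0.0854,0,0.018,0.0,0],[0.0854,0,0.024,0.0,0],[0.0854,0,0.03,0.0,0],[0.0854,0,0.03,0.0,0]])

```text
t: 5.58
tool_pos: [0.4523, -0.0226, 0.2047]
tool_rot: [2.222, 2.22, 0.001]
contact_force: [0.0, 0.8, 0.0]
opening: 0.0857
grip_force: 0.0
```

```bash
python3 g.py pics/g3.png
```

```text
5.5833 [ 0.4523 -0.0226  0.2047] [0.  0.8 0. ]
lip 0.66 [305.6 177.5] [ 0.52  -0.018  0.14 ]
254
x0.475 z0.345; x0.485 z0.347; x0.515 z0.147; x0.525 z0.127; x0.535 z0.106; x0.545 z0.098; x0.555 z0.087; x0.565 z0.078; x0.575 z0.066;
```

View pics/g3.png

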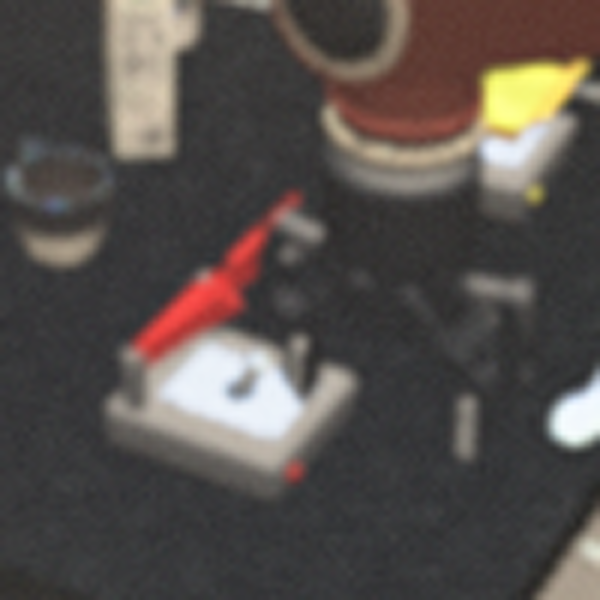

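```bash
cat > t.py <<'E'
from h import *
d=eyes.get_image("side"); o=telemetry.get_obs(); p=o["tool_pos"]; print(p.round(4),o["contact_force"].round(1))
for t in("red_toggle_tip","red_box"):
    for x in eyes.tip_of(t,d)[:1]: print(t,round(x["confidence"],2),np.round(x["point"],1),pix(x["point"],d).round(3))
i=np.ones((420,560),bool); c=cloud(d,i); v,u=np.nonzero(d["range_z"]>0)
m=(abs(c[:,0]-p[0]-.045)<.02)&(abs(c[:,1]-p[1])<.025)&(c[:,2]>.033)&(c[:,2]<.09)
for k in np.nonzero(m)[0][np.argsort(c[m][:,2])][:45:3]: print(u[k],v[k],c[k].round(3))
m=(abs(c[:,0]-.53)<.03)&(abs(c[:,1]+.022)<.02)&(c[:,2]>.036)&(c[:,2]<.065)
print("lever",[tuple(x) for x in c[m].round(3)][:30])
E
python3 t.py
```

```text
[ 0.4511 -0.0224  0.2043] [-0.8  0.5  0.1]
red_toggle_tip 0.61 [301.2 201.6] [ 0.541 -0.034  0.031]
red_box 0.93 [298.  210.9] [0.53  0.008 0.027]
304 209 [ 0.514 -0.002  0.033]
312 206 [ 0.493 -0.014  0.045]
313 203 [ 0.496 -0.026  0.048]
310 205 [ 0.499 -0.012  0.049]
312 204 [ 0.493 -0.014  0.054]
314 201 [ 0.494 -0.029  0.054]
310 203 [ 0.499 -0.012  0.057]
314 200 [ 0.494 -0.029  0.058]
315 199 [ 0.493 -0.034  0.059]
312 202 [ 0.493 -0.013  0.062]
315 198 [ 0.493 -0.034  0.063]
315 197 [ 0.495 -0.036  0.065]
312 200 [ 0.495 -0.017  0.066]
314 198 [ 0.493 -0.026  0.068]
313 199 [ 0.492 -0.018  0.07 ]
lever [(np.float64(0.529), np.float64(-0.021), np.float64(0.058)), (np.float64(0.528), np.float64(-0.026), np.float64(0.056)), (np.float64(0.53), np.float64(-0.023), np.float64(0.053)), (np.float64(0.525), np.float64(-0.021), np.float64(0.056)), (np.float64(0.523), np.float64(-0.023), np.float64(0.055)), (np.float64(0.532), np.float64(-0.021), np.float64(0.05)), (np.float64(0.526), np.float64(-0.017), np.float64(0.055)), (np.float64(0.523), np.float64(-0.018), np.float64(0.054)), (np.float64(0.523), np.float64(-0.025), np.float64(0.05)), (np.float64(0.505), np.float64(-0.016), np.float64(0.063)), (np.float64(0.533), np.float64(-0.023), np.float64(0.044)), (np.float64(0.527), np.float64(-0.018), np.float64(0.05)), (np.float64(0.526), np.float64(-0.023), np.float64(0.047)), (np.float64(0.505), np.float64(-0.016), np.float64(0.059)), (np.float64(0.5), np.float64(-0.013), np.float64(0.063)), (np.float64(0.536), np.float64(-0.023), np.float64(0.039)), (np.float64(0.53), np.float64(-0.019), np.float64(0.044)), (np.float64(0.527), np.float64(-0.019), np.float64(0.045)), (np.float64(0.526), np.float64(-0.023), np.float64(0.042)), (np.float64(0.505), np.float64(-0.016), np.float64(0.055)), (np.float64(0.53), np.float64(-0.018), np.float64(0.041)), (np.float64(0.503), np.float64(-0.013), np.float64(0.054))]
```

>>> apply_moves(plan=[[0.0854,0,0.004,0.004,0],[0.0854,0,0.008,0.009,0],[0.0854,0,0.012,0.009,0],[0.0854,0,0.016,0.009,0],[0.0854,0,0.02,0.009,0],[0.0854,0,0.024,0.009,0],[0.0854,0,0.028,0.009,0],[0.0854,0,0.031,0.009,0],[0.0854,0,0.031,0.009,0]])

```text
t: 6.58
tool_pos: [0.4826, -0.0226, 0.1956]
tool_rot: [2.222, 2.22, 0.001]
contact_force: [-1.6, -0.1, 0.1]
opening: 0.0853
grip_force: 0.6
```

```bash
python3 g.py pics/g4.png; python3 t.py | grep -v "^[0-9]"
```

```text
6.5833 [ 0.4826 -0.0226  0.1956] [-1.6 -0.1  0.1]
lip 0.77 [294.3 168. ] [ 0.679 -0.236 -0.001]
lip 0.53 [297.6 208.8] [ 0.536 -0.     0.027]
461
x0.475 z0.339; x0.485 z0.339; x0.495 z0.337; x0.505 z0.334; x0.545 z0.129; x0.555 z0.139; x0.565 z0.092; x0.575 z0.066; [ 0.4823 -0.0225  0.1956] [ 0.1 -0.8 -1.3]
red_box 0.9 [298.2 209.4] [0.531 0.004 0.03 ]
lever [(np.float64(0.527), np.float64(-0.031), np.float64(0.064)), (np.float64(0.526), np.float64(-0.036), np.float64(0.062)), (np.float64(0.545), np.float64(-0.026), np.float64(0.057)), (np.float64(0.526), np.float64(-0.029), np.float64(0.062)), (np.float64(0.525), np.float64(-0.033), np.float64(0.06)), (np.float64(0.552), np.float64(-0.025), np.float64(0.051)), (np.float64(0.542), np.float64(-0.02), np.float64(0.058)), (np.float64(0.539), np.float64(-0.02), np.float64(0.059)), (np.float64(0.523), np.float64(-0.025), np.float64(0.062)), (np.float64(0.528), np.float64(-0.04), np.float64(0.05)), (np.float64(0.549), np.float64(-0.02), np.float64(0.051)), (np.float64(0.546), np.float64(-0.021), np.float64(0.052)), (np.float64(0.544), np.f
[... 349 characters left out ...]
.545), np.float64(-0.02), np.float64(0.049)), (np.float64(0.542), np.float64(-0.02), np.float64(0.05)), (np.float64(0.536), np.float64(-0.016), np.float64(0.055)), (np.float64(0.531), np.float64(-0.012), np.float64(0.06)), (np.float64(0.528), np.float64(-0.013), np.float64(0.06)), (np.float64(0.524), np.float64(-0.012), np.float64(0.062)), (np.float64(0.524), np.float64(-0.019), np.float64(0.058)), (np.float64(0.527), np.float64(-0.032), np.float64(0.048)), (np.float64(0.544), np.float64(-0.018), np.float64(0.046)), (np.float64(0.542), np.float64(-0.02), np.float64(0.046)), (np.float64(0.537), np.float64(-0.018), np.float64(0.049)), (np.float64(0.532), np.float64(-0.015), np.float64(0.053))]
```

View pics/g4.png

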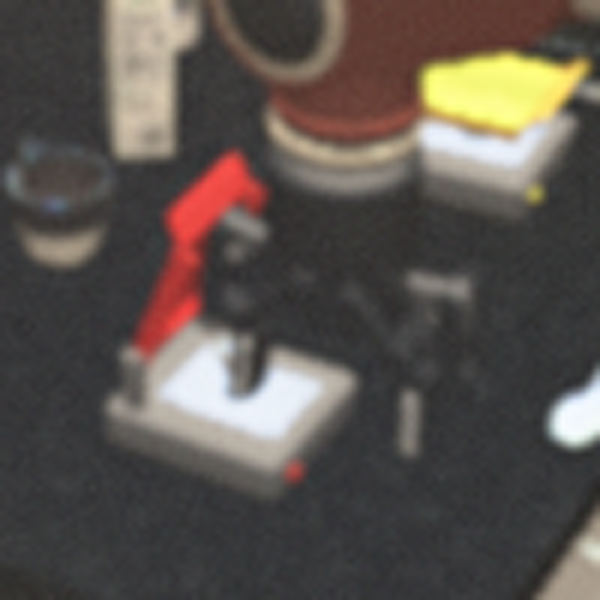

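>>> apply_moves(plan=[[0.0854,0,0.001,0,0],[0.0854,0,0.002,0,0],[0.0854,0,0.003,0,0],[0.0854,0,0.003,0,0]])

```text
t: 7.17
tool_pos: [0.4847, -0.0225, 0.1953]
tool_rot: [-2.221, -2.219, 0.002]
contact_force: [-5.1, -0.6, 3.3]
opening: 0.0856
grip_force: 3.0
```

>>> apply_moves(plan=[[0.0854,0,0.001,0,0],[0.0854,0,0.002,0,0],[0.0854,0,0.002,0,0]])

```text
t: 7.42
tool_pos: [0.4858, -0.0225, 0.1953]
tool_rot: [-2.218, -2.217, 0.008]
contact_force: [-14.5, -1.7, 11.4]
opening: 0.0853
grip_force: 8.6
```

>>> apply_moves(plan=[[0.0854,0,-0.006,0,0],[0.0854,0,-0.016,0,0],[0.0854,0,-0.026,0,0],[0.0854,0,-0.036,0,0],[0.0854,0,-0.046,0,0],[0.0854,0,-0.056,0,0],[0.0854,0,-0.066,0,0],[0.0854,0,-0.076,0,0],[0.0854,0,-0.09,0,0],[0.0854,0,-0.11,0,0],[0.0854,0,-0.115,0,0],[0.0854,0,-0.115,0,0]])

```text
t: 8.42
tool_pos: [0.3713, -0.0223, 0.1952]
tool_rot: [2.222, 2.219, 0.001]
contact_force: [0.3, 0.0, 0.1]
opening: 0.0856
grip_force: 0.0
```

```bash
python3 g.py pics/g5.png; python3 t.py | grep -A3 -E "toggle|lever"
```

```text
8.4167 [ 0.3713 -0.0223  0.1952] [0.3 0.  0.1]
lip 0.85 [316.5 199.5] [ 0.521 -0.103  0.001]
lip 0.2 [282.8 163.3] [ 0.724 -0.23   0.008]
439
x0.485 z0.073; x0.495 z0.067; x0.505 z0.063; x0.515 z0.063; x0.525 z0.063; x0.535 z0.063; x0.545 z0.063; x0.555 z0.063; x0.565 z0.063; x0.575 z0.063; lever [(np.float64(0.556), np.float64(-0.039), np.float64(0.064)), (np.float64(0.56), np.float64(-0.032), np.float64(0.063)), (np.float64(0.557), np.float64(-0.034), np.float64(0.063)), (np.float64(0.554), np.float64(-0.036), np.float64(0.063)), (np.float64(0.552), np.float64(-0.038), np.float64(0.062)), (np.float64(0.549), np.float64(-0.039), np.float64(0.063)), (np.float64(0.543), np.float64(-0.04), np.float64(0.064)), (np.float64(0.556), np.float64(-0.026), np.float64(0.064)), (np.float64(0.555), np.float64(-0.031), np.float64(0.061)), (np.float64(0.552), np.float64(-0.032), np.float64(0.062)), (np.float64(0.55), np.float64(-0.034), np.float64(0.062)), (np.float64(0.547), np.float64(-0.036), np.float64(0.061)), (np.float64(0.542), np.float64(-0.039), np.float64(0.062)), (np.float64(0.539), np.f
[... 287 characters left out ...]
554), np.float64(-0.022), np.float64(0.064)), (np.float64(0.551), np.float64(-0.023), np.float64(0.065)), (np.float64(0.549), np.float64(-0.026), np.float64(0.063)), (np.float64(0.548), np.float64(-0.03), np.float64(0.061)), (np.float64(0.544), np.float64(-0.03), np.float64(0.063)), (np.float64(0.54), np.float64(-0.03), np.float64(0.064)), (np.float64(0.538), np.float64(-0.031), np.float64(0.064)), (np.float64(0.535), np.float64(-0.033), np.float64(0.064)), (np.float64(0.532), np.float64(-0.04), np.float64(0.061)), (np.float64(0.527), np.float64(-0.038), np.float64(0.063)), (np.float64(0.525), np.float64(-0.041), np.float64(0.062)), (np.float64(0.522), np.float64(-0.042), np.float64(0.063))]
```

View pics/g5.png

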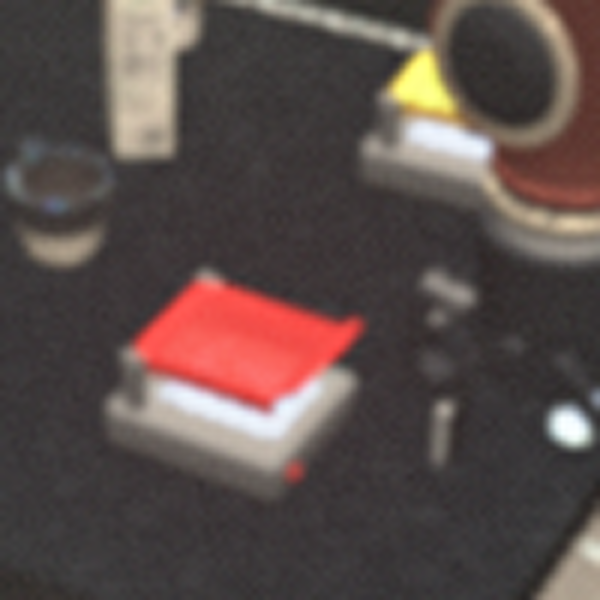

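```bash
python3 -c "
from h import *
print(ctrl.finish_job())"
```

```text
the job is handed in; nothing more can be done
None
```

I lifted the red guard on the outer knuckle of the leading finger, pushed the toggle until the force rose as at its end stop, then drew the finger out and let the guard drop shut; the job is handed in. The toggle's final position rests on force and finger position alone, because the closed guard hides it from the camera.

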